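# Put one print tray away and draw out the next

## Task

With the fingertips only, gripping and lifting nothing: first push the tray with the yellow lip fully home into its case, and only then hook a fingertip behind the blue lip and draw that tray out to its stop, smoothly enough that the brass paperweight rides along on the print, without touching the weight. Leave the bowl, the jar and the steel block where they stand.

Things in the scene. Friction and masses are not known exactly. Their poses are not given: they have to be found in the camera images.
- yellow_tray (a joint): How far the tray with the yellow lip is drawn out of its case along its rails, m: 0 = fully home, 0.13 = out at its stop. It starts pulled well out, 70 to 125 mm. It cannot be lifted, runs with about 2 N of friction and stays where it is left.
- yellow_lip (a point): Middle of the top edge of the yellow upright lip, a plate 120 wide (y) x 8 mm thick on the front end of the tray, its top 48 mm above the table; moves with the tray. Behind it (+x) is the tray's bare floor, 14 mm above the table, 162 mm wide; with the tray home the case starts 62 mm beyond this point. Axes: x level along the rails into the case (draw out: -x, push home: +x), y along the lip, z up. (Rules: outer skin yellow_tray_c3, inner yellow_tray_c4.)
- yellow_case: The fixed low print case of the yellow-lipped tray: grey base, white walls, clear flat lid; 190 wide, 200 deep, 54 mm high. Origin on the table, on the centre line, 66 mm in front of (-x of) the case's front face, which is where the lip's outer face stands with the tray home. x points from the front to the back of the case.
- blue_tray (a joint): How far the tray with the blue lip is drawn out of its case along its rails, m: 0 = fully home, 0.13 = out at its stop. It starts home or nearly so (up to 10 mm out). It cannot be lifted, runs with about 2 N of friction and stays where it is left.
- blue_lip (a point): Middle of the top edge of the blue upright lip, a plate 120 wide (y) x 8 mm thick on the front end of the tray, its top 48 mm above the table; moves with the tray. Behind it (+x) is the tray's bare floor, 14 mm above the table, 162 mm wide; with the tray home the case starts 62 mm beyond this point. Axes: x level along the rails into the case (draw out: -x, push home: +x), y along the lip, z up. (Rules: outer skin blue_tray_c3, inner blue_tray_c4.)
- blue_case: The fixed low print case of the blue-lipped tray: grey base, white walls, clear flat lid; 190 wide, 200 deep, 54 mm high. Origin on the table, on the centre line, 66 mm in front of (-x of) the case's front face, which is where the lip's outer face stands with the tray home. x points from the front to the back of the case.
- blue_print (a point): Centre of the print lying in the blue-lipped tray, on the tray floor, 121 mm along +x from blue_lip and 14 mm above the table; same axes; it moves with the tray. The print is 104 (x) by 130 mm (y).
- weight: Loose brass paperweight, 34 x 34 x 20 mm, about 0.2 kg, lying on the print in the blue-lipped tray, under the clear lid at the start; it rides with the tray by friction only. Origin at the centre of its underside.
- bowl: Loose blue ceramic bowl standing beside the cases, 110 mm across, 55 mm high; a bystander. Origin at the centre of its underside.
- jar: Loose amber glass jar with a white cap beside the cases, 60 mm across, 75 mm high; a bystander. Origin at the centre of its underside.
- block: Loose steel block weight on the table between the robot and the cases, 50 x 50 x 30 mm; a bystander. Origin at the centre of its underside.

How it is judged:
On the way, in this order (a step that is already met when the one before it is completed fails the run):
1. the yellow tray is pushed fully home, the blue tray not yet drawn (value of joint yellow_tray below 0.006 m and value of joint blue_tray below 0.025 m), for 0.2 s.
2. the blue tray is being drawn by the fingers behind its lip (value of joint blue_tray above 0.025 m and contact force between the fingers and blue_tray_c4 above 0.5 N), for 0.2 s.
3. the blue tray is out at its stop (value of joint blue_tray above 0.122 m), for 0.2 s.
At the end, for the whole second after the job is handed in: The yellow tray is home (within 8 mm), the blue tray is out at its stop (within 8 mm) and at rest, and the brass weight lies at rest on the print, its centre within 36 mm of the print's centre along each side (value of joint yellow_tray below 0.008 m and value of joint blue_tray above 0.122 m and velocity of joint blue_tray between -0.01 and 0.01 m/s and linear speed of weight below 0.02 m/s and x of weight in the frame of blue_print between -0.036 and 0.036 m and y of weight in the frame of blue_print between -0.036 and 0.036 m and z of weight in the frame of blue_print below 0.006 m); the robot touches nothing.
It fails at once if the blue tray is drawn while the yellow one is still out (value of joint each of blue_tray, yellow_tray above 0.025 m).
It fails at once if a lip is pinched (pressed on its outside and inside at once) ((contact force between the fingers and yellow_tray_c3 above 1.5 N and contact force between the fingers and yellow_tray_c4 above 1.5 N) or (contact force between the fingers and blue_tray_c3 above 1.5 N and contact force between the fingers and blue_tray_c4 above 1.5 N)).
It fails at once if the brass weight slides off its place on the print or is lifted (not (x of weight in the frame of blue_print between -0.036 and 0.036 m and y of weight in the frame of blue_print between -0.036 and 0.036 m and z of weight in the frame of blue_print below 0.006 m)).
It fails at once if the brass weight is touched (contact force between any of the fingers, the arm and weight above 0.5 N).
It fails at once if the bowl, the jar or the steel block is lifted or moved more than 15 mm (distance of any of bowl, jar, block from where it was at the start of the episode above 0.015 m).
It also fails if it takes over 48 s, if anything falls off the work surface, if the arm or the gripper's body presses on something with over 40 N, if the wrist force passes 120 N, or if a joint passes its speed limit or range.

## Robot

A 6-joint arm with a two-finger parallel gripper is mounted at the origin on the work surface. World frame = base frame: x ahead of the robot, y to its left, z up, the work surface at z = 0. Lengths are in m, angles in rad, forces in N, time in s.
With the tool pointing down it reaches from about 0.35 to 0.775 m from the base axis. Payload 7.3 kg.
Tool frame: the origin (TCP) lies midway between the tips of the shut fingers; the grasp point (between the pads) lies 19 mm behind it; z points along the fingers, y is the direction in which the jaws open and shut (so a half turn about z gives the same grasp; the last joint's range is limited). The gripper opens to 92 mm and grips with 3 to 60 N. Pads are 19 mm wide; open, the fingers measure 130 mm over their backs; the gripper's body (75 mm by 190 mm) begins 47 mm behind the grasp point.
Start: joints at [-1.306, 0.342, 1.524, -0, 1.275, -0.146], TCP at [0.21, -0.481, 0.227] pointing down, gripper open.
Joint ranges: [-2.53, 2.53], [-0.77, 2.02], [0.04, 2.7], [-1, 4.14], [0.28, 2.66], [-3.11, 3.11]. Speed limits (rad/s): [2.57, 2.57, 3.14, 3.14, 3.14, 3.14].

## Interface

Orientations are given as [roll, pitch, yaw] about the fixed x, y, z axes, in that order (R = Rz(yaw) Ry(pitch) Rx(roll)).
In Python, from cell import status, eyes, job gives the robot as it stands.
- The arm moves only by the tool jog_arm, never from a script. Its argument "series" is a list of rows, each a list of 3 entries, a list of its own where there are three numbers: the gripper command: -1 is shut, 1 is fully open, values between are in proportion, then the shift along the tool's x, y, z in m, then the turn, a rotation vector about the tool's x, y, z in rad. In form: [[grip, [x, y, z], [ax, ay, az]], ...]. A call has 1 to 12 rows; each row is the pose to reach, as a shift and turn from the pose commanded when the call began, along the tool's axes at that moment; what a row does not reach only later rows make up. A row lasts 1/12 s, in which the tool goes at most 41.7 mm and 7.16 degrees, less where a joint would pass 70% of its speed; a pose out of reach is approached as far as the arm can. A call with a gripper value outside its range is refused whole. The fingers move at their own pace and stop on an object; "squeeze" is the grip in N (left out, the last holds). Time passes only in rows, so rows that repeat a pose let the fingers close. It gives the time, the measured TCP pose, the force and the opening at its end, in the units of the state.
- status.observe(): the state, without advancing time (a new reading comes with each control period).
- eyes.read_camera(name): name is "scene" or "side" or "wrist"; returns a dict with "img" (400x640x3 uint8, red, green, blue), "range_z" (400x640 float32, m along the optical axis (not along the pixel's ray), 0 where there is no reading), "camera_matrix" (3x3 intrinsics, pixels), "T" (4x4, takes a point from camera to world coordinates); the wrist camera has in their place "tool_from_camera" (4x4, takes a point from camera to tool coordinates, whose origin is the TCP and whose axes are the flange's). Camera axes: x right, y down, z forward; pixel columns grow to the right and rows downward; lengths in m; the calibration is good to about 2 mm. A picture is of the moment at which its call begins: read the wrist's pose just before it.
- job.hand_in(): hands the job in, once; it reports no verdict.
The state is a dict: "time": time; "qpos": joint angles; "qvel": joint speeds; "joint_efforts": joint torques, N m; "tool_pos": TCP position; "tool_rot": TCP orientation; "contact_force": force on the tool from outside, world axes, zero at the start; "torque": the same for the moment, N m; "opening": finger opening in m.
Only numpy, scipy, OpenCV 4.12 (cv2) and the standard library are available. Lean on these libraries where they do the work, as an engineer would, in place of code of your own. Each camera call takes 0.05 s, during which the arm holds its last target.

## Working session

There is one attempt and no reset: what is moved stays moved. The work goes in short steps, Python scripts to look and compute and a tool call to move; the robot and the scene stay as the last step left them, time stands still between calls to the robot, and variables do not carry over. Pictures are saved under pics/ and viewed, and the job is handed in when it is done.

Besides the shell and the picture viewer there is one more tool, called after "Call:" by a JSON object that holds its "name" and its "arguments", one argument or row to a line. jog_arm: Moves the arm, as the interface text tells. Its arguments: {"type":"object","properties":{"series":{"type":"array","items":{"type":"array"}},"squeeze":{"type":"number"}},"required":["series"]}

```bash
mkdir -p pics; ls; python3 - <<'E'
from cell import status, eyes
import cv2,numpy as np
s=status.observe();print(s)
for n in ("scene","side"):
    c=eyes.read_camera(n);cv2.imwrite(f"pics/{n}0.png",c["img"][:,:,::-1]);print(n,c["camera_matrix"],c["T"])
    np.savez(f"{n}0.npz",**c)
E
```

```text
pics
{'time': 0.0, 'qpos': array([-1.30600533e+00,  3.42718725e-01,  1.52502004e+00,  1.84693445e-05,
        1.27538876e+00, -1.46008994e-01]), 'qvel': array([-0.00041205, -0.00038804, -0.00086069, -0.00091977, -0.00018474,
       -0.000991  ]), 'joint_efforts': array([ 3.32821604e-03, -4.31235659e+01, -2.44217205e+01,  7.20569585e-02,
        5.59404760e-02, -1.03205975e-04]), 'tool_pos': array([ 0.20956916, -0.48091644,  0.22604598]), 'tool_rot': array([-3.14007669e+00, -2.40782185e-04,  4.10794423e-01]), 'contact_force': array([-0.48337101,  0.38843298, -0.10904042]), 'torque': array([-0.00102765,  0.00945192,  0.01601344]), 'opening': 0.0916696757698219}
scene [[380.67490939   0.         318.94452504]
 [  0.         380.67490939 200.36299   ]
 [  0.           0.           1.        ]] [[-0.52180719  0.73554851 -0.43207135  1.07534079]
 [ 0.85304375  0.44647207 -0.27014635  0.31717553]
 [-0.00579795 -0.50954007 -0.86042739  1.04906711]
 [ 0.          0.          0.          1.        ]]
side [[510.55295024   0.         322.68227259]
 [  0.         510.55295024 200.80456701]
 [  0.           0.           1.        ]] [[-0.83869577 -0.35105979  0.41634892 -0.01693542]
 [-0.54452332  0.52771613 -0.65192794  0.90377301]
 [ 0.00915164 -0.77348091 -0.63375353  0.95263786]
 [ 0.          0.          0.          1.        ]]
```

View pics/scene0.png

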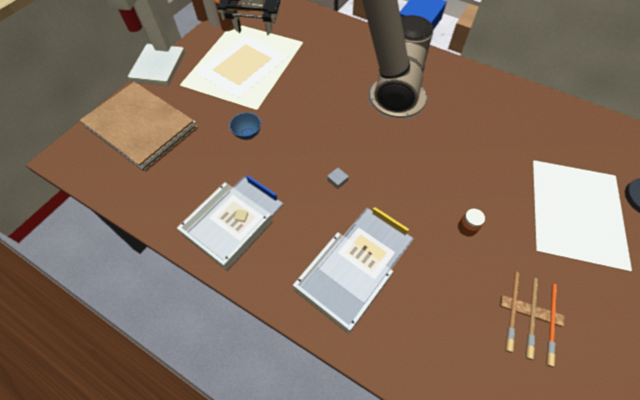

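View pics/side0.png

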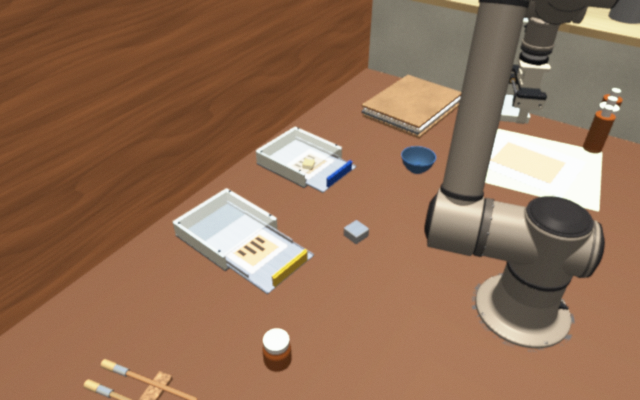

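The scene view shows the blue lip at about (262,188), the yellow lip at (391,220), block (338,178), bowl (245,126), jar (473,220) and the weight at (240,215). Next I'll measure these from both cameras.

```bash
cat > h.py <<'E'
import numpy as np,cv2
def pt(c,u,v):
    z=c["range_z"][int(round(v)),int(round(u))];K=c["camera_matrix"]
    p=np.array([(u-K[0,2])/K[0,0]*z,(v-K[1,2])/K[1,1]*z,z,1]);return (c["T"]@p)[:3]
def plane(c,u,v,h):
    K=c["camera_matrix"];d=c["T"][:3,:3]@np.linalg.inv(K)@[u,v,1];o=c["T"][:3,3]
    return o+d*(h-o[2])/d[2]
def cloud(c):
    K=c["camera_matrix"];z=c["range_z"];v,u=np.mgrid[:z.shape[0],:z.shape[1]]
    P=np.stack([(u-K[0,2])/K[0,0]*z,(v-K[1,2])/K[1,1]*z,z],-1)
    return P@c["T"][:3,:3].T+c["T"][:3,3]
def mask(c,name):
    h=cv2.cvtColor(c["img"],cv2.COLOR_RGB2HSV).astype(int);H,S,V=h[...,0],h[...,1],h[...,2]
    if name=="yellow": m=(H>20)&(H<32)&(S>180)&(V>120)
    if name=="blue": m=(H>108)&(H<125)&(S>180)&(V>90)
    return m&(c["range_z"]>0)
E
python3 - <<'E'
from h import *
for n in ("scene","side"):
    c=dict(np.load(f"{n}0.npz"));P=cloud(c)
    for col in ("yellow","blue"):
        m=mask(c,col).astype(np.uint8);k,l,st,ce=cv2.connectedComponentsWithStats(m)
        for i in range(1,k):
            if st[i,4]>40:
                Q=P[l==i];print(n,col,st[i],"z",Q[:,2].min().round(3),Q[:,2].max().round(3))
                T=Q[(Q[:,2]>0.040)&(Q[:,2]<.06)]
                if len(T)<5: continue
                vx,vy,x0,y0=cv2.fitLine(T[:,:2].astype(np.float32),cv2.DIST_L2,0,.01,.01).ravel()
                t=(T[:,:2]-[x0,y0])@[vx,vy];print("  mid",x0+vx*(t.min()+t.max())/2,y0+vy*(t.min()+t.max())/2,"len",np.ptp(t),"dir deg",np.degrees(np.arctan2(vy,vx)), len(T))
    im=c["img"][:,:,::-1]
    if n=="scene": cr=im[160:340,160:440]
    else: cr=im[110:300,160:380]
    cv2.imwrite(f"pics/{n}crop.png",cv2.resize(cr,None,fx=2.8,fy=2.8,interpolation=cv2.INTER_CUBIC))
E
```

```text
scene blue [401   0  45  23 642] z -0.484 -0.443
scene blue [247 177  28  19  64] z 0.041 0.051
  mid 0.6214668581123673 -0.18131142680354229 len 0.11078234789749618 dir deg 84.740845 64
side yellow [274 253  32  32 203] z 0.017 0.046
  mid 0.5129217746035594 0.21919072391642938 len 0.11183152332818036 dir deg 83.28075 54
side blue [328 162  23  21 110] z 0.023 0.048
  mid 0.6175626328162226 -0.18303680831315142 len 0.11224673670735366 dir deg 84.46853 50
```

View pics/scenecrop.png

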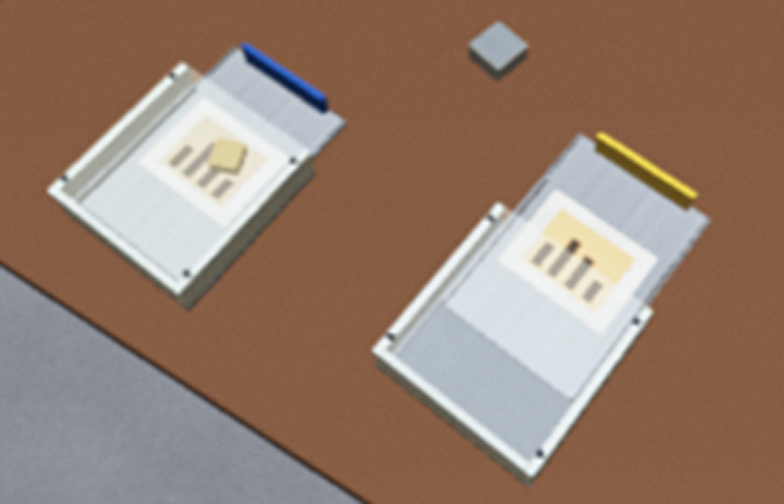

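View pics/sidecrop.png

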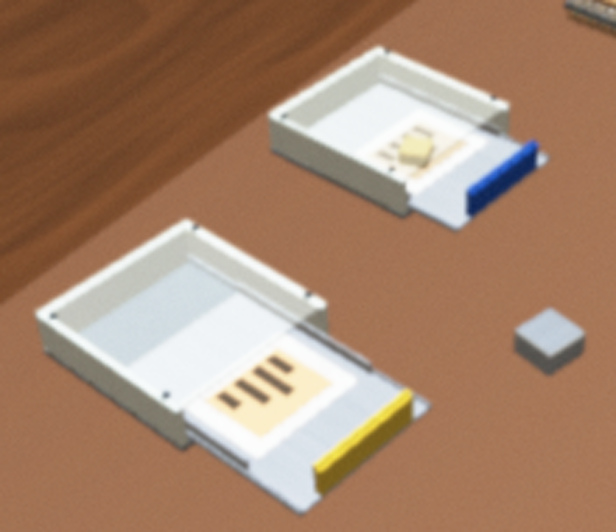

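```bash
python3 - <<'E'
from h import *
S=dict(np.load("scene0.npz"));D=dict(np.load("side0.npz"))
sc=lambda a,b:plane(S,a/2.8+160-.5+.18,b/2.8+160-.5+.18,.054)[:2]
sd=lambda a,b:plane(D,a/2.8+160-.32,b/2.8+110-.32,.054)[:2]
def rep(n,fl,fr,bl,br): # as seen: front at y+ , y-
    fl,fr,bl,br=map(np.array,(fl,fr,bl,br))
    print(n,"fy+",fl.round(3),"fy-",fr.round(3),"by+",bl.round(3),"by-",br.round(3))
    print("  width",np.linalg.norm(fl-fr).round(3),np.linalg.norm(bl-br).round(3),"depth",np.linalg.norm(fl-bl).round(3),np.linalg.norm(fr-br).round(3))
    x=(bl+br-fl-fr);print("  axis deg",np.degrees(np.arctan2(x[1],x[0])).round(2),"front mid",((fl+fr)/2).round(4), "lat deg", np.degrees(np.arctan2(*((fl+bl-fr-br)[::-1]))).round(2))
rep("blue scene",sc(310,158),sc(182,64),sc(184,292),sc(49,188))
rep("yellow scene",sc(652,312),sc(498,205),sc(530,476),sc(375,350))
rep("blue side",sd(408,195),sd(507,104),sd(270,122),sd(383,48))
rep("yellow side",sd(188,425),sd(325,303),sd(40,318),sd(187,222))
# bystanders by depth
P=cloud(S)
for n,(u,v,r) in dict(block=(338,178,14),bowl=(245,126,20),jar=(473,220,18)).items():
    Q=P[v-r:v+r,u-r:u+r].reshape(-1,3);Q=Q[(Q[:,2]>.012)&(Q[:,2]<.12)]
    print(n,Q.min(0).round(3),Q.max(0).round(3))
P=cloud(S)
h=cv2.cvtColor(S["img"],cv2.COLOR_RGB2HSV).astype(int)
print(h[218:224,385:395].tolist()[2]); 
for c,lab,h in ((S,"scene",(238,215)),(D,"side",(308,163))):
    u,v=h
    print(lab,"weight depth",pt(c,u,v).round(3),"ray at .034",plane(c,u,v,.034).round(4))
# scene yellow lip top ends
print("yl",plane(S,597/2.8+159.7,135/2.8+159.7,.048).round(4),plane(S,696/2.8+159.7,194/2.8+159.7,.048).round(4))
print("bl",plane(S,243/2.8+159.7,45/2.8+159.7,.048).round(4),plane(S,328/2.8+159.7,101/2.8+159.7,.048).round(4))
E
```

```text
blue scene fy+ [ 0.697 -0.09 ] fy- [ 0.673 -0.281] by+ [ 0.885 -0.11 ] by- [ 0.868 -0.303]
  width 0.193 0.194 depth 0.189 0.195
  axis deg -6.16 front mid [ 0.6851 -0.1857] lat deg 84.0
yellow scene fy+ [0.663 0.294] fy- [0.641 0.108] by+ [0.86  0.268] by- [0.836 0.084]
  width 0.188 0.186 depth 0.199 0.196
  axis deg -7.25 front mid [0.652  0.2009] lat deg 82.79
blue side fy+ [ 0.67  -0.076] fy- [ 0.673 -0.281] by+ [ 0.875 -0.102] by- [ 0.861 -0.302]
  width 0.205 0.2 depth 0.207 0.189
  axis deg -6.9 front mid [ 0.6715 -0.1782] lat deg 88.67
yellow side fy+ [0.64  0.302] fy- [0.638 0.109] by+ [0.848 0.274] by- [0.831 0.087]
  width 0.193 0.188 depth 0.209 0.194
  axis deg -7.24 front mid [0.6395 0.2055] lat deg 87.12
block [ 0.424 -0.029  0.012] [0.483 0.028 0.035]
bowl [ 0.39  -0.432  0.012] [ 0.502 -0.322  0.059]
jar [0.372 0.395 0.012] [0.429 0.454 0.079]
[[21, 187, 101], [21, 197, 97], [21, 188, 99], [20, 187, 98], [23, 184, 111], [23, 179, 151], [25, 175, 195], [26, 167, 230], [26, 163, 241], [25, 161, 229]]
scene weight depth [ 0.743 -0.175  0.053] ray at .034 [ 0.7371 -0.1846  0.034 ]
side weight depth [ 0.711 -0.15   0.053] ray at .034 [ 0.726  -0.1719  0.034 ]
yl [0.5107 0.1559 0.048 ] [0.5201 0.2767 0.048 ]
bl [ 0.6147 -0.2417  0.048 ] [ 0.6259 -0.1166  0.048 ]
```

```bash
cat >> h.py <<'E'
from scipy.spatial.transform import Rotation as Ro
def sh(p,yaw,p0=None,r0=None):
    if p0 is None:
        from cell import status
        s=status.observe();p0=s["tool_pos"];r0=s["tool_rot"]
    R0=Ro.from_euler("xyz",r0);R1=Ro.from_euler("xyz",[np.pi,0,yaw])
    return R0.inv().apply(np.array(p)-p0).round(4),(R0.inv()*R1).as_rotvec().round(4)
E
python3 - <<'E'
from h import *
print(sh([.40,-.18,.2],-.122))
E
```

```text
(array([ 0.2948, -0.1999,  0.0264]), array([-1.400e-03,  2.000e-04,  5.328e-01]))
```

Call:
{"name": "jog_arm", "arguments": {
  "series": [
    [-1, [0.2948, -0.1999, 0.0264], [-0.0014, 0, 0.5328]],
    [-1, [0.2948, -0.1999, 0.0264], [-0.0014, 0, 0.5328]],
    [-1, [0.2948, -0.1999, 0.0264], [-0.0014, 0, 0.5328]],
    [-1, [0.2948, -0.1999, 0.0264], [-0.0014, 0, 0.5328]],
    [-1, [0.2948, -0.1999, 0.0264], [-0.0014, 0, 0.5328]],
    [-1, [0.2948, -0.1999, 0.0264], [-0.0014, 0, 0.5328]],
    [-1, [0.2948, -0.1999, 0.0264], [-0.0014, 0, 0.5328]],
    [-1, [0.2948, -0.1999, 0.0264], [-0.0014, 0, 0.5328]],
    [-1, [0.2948, -0.1999, 0.0264], [-0.0014, 0, 0.5328]],
    [-1, [0.2948, -0.1999, 0.0264], [-0.0014, 0, 0.5328]],
    [-1, [0.2948, -0.1999, 0.0264], [-0.0014, 0, 0.5328]]
  ],
  "squeeze": 5
}}

```text
time: 1.02
tool_pos: [0.4005, -0.1787, 0.2]
tool_rot: [3.14, 0.0, -0.118]
contact_force: [-0.2, -0.4, 0.7]
opening: 0.0233
```

```bash
python3 - <<'E'
from h import *
print(sh([.478,.222,.15],-.122))
E
```

```text
(array([ 0.0299, -0.4071,  0.0495]), array([0.0012, 0.0004, 0.0043]))
```

Call:
{"name": "jog_arm", "arguments": {
  "series": [
    [-1, [0.03, -0.407, 0.05], [0.001, 0, 0.004]],
    [-1, [0.03, -0.407, 0.05], [0.001, 0, 0.004]],
    [-1, [0.03, -0.407, 0.05], [0.001, 0, 0.004]],
    [-1, [0.03, -0.407, 0.05], [0.001, 0, 0.004]],
    [-1, [0.03, -0.407, 0.05], [0.001, 0, 0.004]],
    [-1, [0.03, -0.407, 0.05], [0.001, 0, 0.004]],
    [-1, [0.03, -0.407, 0.05], [0.001, 0, 0.004]],
    [-1, [0.03, -0.407, 0.05], [0.001, 0, 0.004]],
    [-1, [0.03, -0.407, 0.05], [0.001, 0, 0.004]],
    [-1, [0.03, -0.407, 0.05], [0.001, 0, 0.004]],
    [-1, [0.03, -0.407, 0.05], [0.001, 0, 0.004]],
    [-1, [0.03, -0.407, 0.05], [0.001, 0, 0.004]]
  ]
}}

```text
time: 2.02
tool_pos: [0.4797, 0.22, 0.149]
tool_rot: [3.14, 0.001, -0.124]
contact_force: [0.2, -0.1, 0.6]
opening: 0.0003
```

```bash
python3 - <<'E'
from h import *
from cell import status,eyes
s=status.observe();print(s["tool_pos"],s["tool_rot"],s["opening"],s["contact_force"],s["qpos"])
c=eyes.read_camera("wrist");cv2.imwrite("pics/w1.png",c["img"][:,:,::-1])
Tt=np.eye(4);Tt[:3,:3]=Ro.from_euler("xyz",s["tool_rot"]).as_matrix();Tt[:3,3]=s["tool_pos"]
c["T"]=Tt@c["tool_from_camera"];np.savez("w1.npz",**c);print(c["T"])
P=cloud(c);m=mask(c,"yellow");Q=P[m];Q=Q[(Q[:,2]>.038)&(Q[:,2]<.06)]
print(len(Q),Q.min(0),Q.max(0),Q.mean(0))
print(sh([.478,.222,.026],-.122))
E
```

```text
[0.4796934  0.22003432 0.14896743] [ 3.14026630e+00  5.76367221e-04 -1.24413330e-01] 0.00031276354721780056 [ 0.17319205 -0.13873324  0.62091514] [ 2.85388787e-01  4.23278886e-01  1.63018973e+00 -1.11355571e-03
  1.08918139e+00  1.98111439e+00]
[[-1.23459336e-01 -9.50295539e-01 -2.85825436e-01  5.56717489e-01]
 [-9.92349627e-01  1.18255943e-01  3.54647610e-02  2.11462002e-01]
 [ 9.85523258e-05  2.88017221e-01 -9.57625225e-01  3.06036368e-01]
 [ 0.00000000e+00  0.00000000e+00  0.00000000e+00  1.00000000e+00]]
1262 [0.50390585 0.15561855 0.04207458] [0.52565099 0.27486149 0.04893603] [0.51513373 0.21581264 0.0457265 ]
(array([-0.0019, -0.003 ,  0.1232]), array([ 0.0015,  0.0005, -0.004 ]))
```

View pics/w1.png

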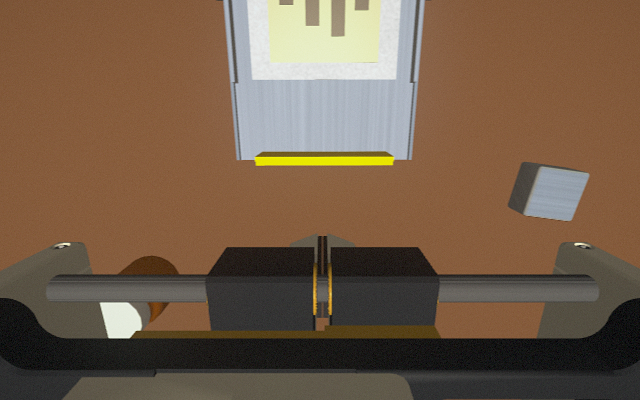

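```bash
python3 - <<'E'
from h import *
c=dict(np.load("w1.npz"));P=cloud(c);m=mask(c,"yellow");Q=P[m];Q=Q[(Q[:,2]>.038)&(Q[:,2]<.06)]
r=cv2.minAreaRect(Q[:,:2].astype(np.float32)*1000);print(r)
vx,vy,x0,y0=cv2.fitLine(Q[:,:2].astype(np.float32),cv2.DIST_L2,0,.01,.01).ravel();print(np.degrees(np.arctan2(vy,vx)),x0,y0)
E
```

```text
((514.7496337890625, 215.01600646972656), (119.76382446289062, 8.363421440124512), 83.3231201171875)
83.12168 0.51513374 0.21581264
```

The wrist view shows the yellow lip level and centred at (325,159), with the shut fingertips at column 322 in front of it. The jar (140,300) and block (550,190) are clear. I'll descend in front of the lip.

Call:
{"name": "jog_arm", "arguments": {
  "series": [
    [-1, [-0.004, 0.003, 0.03], [0.001, 0, -0.003]],
    [-1, [-0.004, 0.003, 0.06], [0.001, 0, -0.003]],
    [-1, [-0.004, 0.003, 0.09], [0.001, 0, -0.003]],
    [-1, [-0.004, 0.003, 0.11], [0.001, 0, -0.003]],
    [-1, [-0.004, 0.003, 0.122], [0.001, 0, -0.003]],
    [-1, [-0.004, 0.003, 0.122], [0.001, 0, -0.003]],
    [-1, [-0.004, 0.003, 0.122], [0.001, 0, -0.003]]
  ]
}}

```text
time: 2.65
tool_pos: [0.4754, 0.2156, 0.0278]
tool_rot: [3.142, 0.0, -0.126]
contact_force: [-0.7, -1.2, 1.0]
opening: 0.0004
```

```bash
python3 - <<'E'
from h import *
from cell import status
s=status.observe();print(s["tool_pos"],s["tool_rot"],s["contact_force"],s["time"])
a=np.radians(-7);u=np.array([np.cos(a),np.sin(a),0])
print(sh(s["tool_pos"]+.08*u,-.122))
print(u[:2]@(np.array([.515,.215])-s["tool_pos"][:2]))
E
```

```text
[0.47536999 0.21558732 0.02782849] [ 3.14155726e+00  4.57895936e-04 -1.25500126e-01] [-0.67608626 -1.23444015  1.00374463] 2.65
(array([ 0.08  , -0.0003, -0.    ]), array([ 0.    ,  0.0005, -0.0035]))
0.03940618526495806
```

Call:
{"name": "jog_arm", "arguments": {
  "series": [
    [-1, [0.008, 0, 0], [0, 0, 0]],
    [-1, [0.016, 0, 0], [0, 0, 0]],
    [-1, [0.023, 0, 0], [0, 0, 0]],
    [-1, [0.028, 0, 0], [0, 0, 0]],
    [-1, [0.034, 0, 0], [0, 0, 0]],
    [-1, [0.042, 0, 0], [0, 0, 0]],
    [-1, [0.05, 0, 0], [0, 0, 0]],
    [-1, [0.058, 0, 0], [0, 0, 0]],
    [-1, [0.066, 0, 0], [0, 0, 0]],
    [-1, [0.074, 0, 0], [0, 0, 0]],
    [-1, [0.082, 0, 0], [0, 0, 0]],
    [-1, [0.086, 0, 0], [0, 0, 0]]
  ]
}}

```text
time: 3.65
tool_pos: [0.5619, 0.2067, 0.0277]
tool_rot: [-3.141, -0.001, -0.123]
contact_force: [-1.4, 0.8, 2.1]
opening: 0.0006
```

Call:
{"name": "jog_arm", "arguments": {
  "series": [
    [-1, [0.003, 0, 0], [0, 0, 0]],
    [-1, [0.006, 0, 0], [0, 0, 0]],
    [-1, [0.009, 0, 0], [0, 0, 0]]
  ]
}}

```text
time: 3.9
tool_pos: [0.5694, 0.2057, 0.0277]
tool_rot: [-3.141, 0.0, -0.123]
contact_force: [-2.4, -0.0, 0.9]
opening: 0.0005
```

Call:
{"name": "jog_arm", "arguments": {
  "series": [
    [-1, [0.002, 0, 0], [0, 0, 0]],
    [-1, [0.004, 0, 0], [0, 0, 0]],
    [-1, [0.006, 0, 0], [0, 0, 0]]
  ]
}}

```text
time: 4.15
tool_pos: [0.573, 0.2052, 0.0276]
tool_rot: [3.141, 0.005, -0.123]
contact_force: [-15.4, 1.9, 10.5]
opening: 0.0003
```

Call:
{"name": "jog_arm", "arguments": {
  "series": [
    [-1, [0.002, 0, 0], [0, 0, 0]],
    [-1, [0.004, 0, 0], [0, 0, 0]]
  ]
}}

```text
time: 4.32
tool_pos: [0.573, 0.2052, 0.0276]
tool_rot: [3.14, 0.013, -0.123]
contact_force: [-28.3, 3.2, 20.8]
opening: 0.0005
```

Force rose sharply at a fixed position, so the yellow tray is at its end. I'll back off and check with the cameras.

Call:
{"name": "jog_arm", "arguments": {
  "series": [
    [-1, [-0.008, 0, 0], [0, 0, 0]],
    [-1, [-0.008, 0, 0], [0, 0, 0]],
    [-1, [-0.014, 0, 0], [0, 0, 0]],
    [-1, [-0.025, 0, 0], [0, 0, 0]],
    [-1, [-0.04, 0, 0], [0, 0, 0]],
    [-1, [-0.04, 0, -0.02], [0, 0, 0]],
    [-1, [-0.04, 0, -0.05], [0, 0, 0]],
    [-1, [-0.04, 0, -0.08], [0, 0, 0]],
    [-1, [-0.04, 0, -0.11], [0, 0, 0]],
    [-1, [-0.04, 0, -0.13], [0, 0, 0]],
    [-1, [-0.04, 0, -0.13], [0, 0, 0]]
  ]
}}

```text
time: 5.23
tool_pos: [0.5427, 0.2098, 0.163]
tool_rot: [-3.138, -0.01, -0.123]
contact_force: [0.8, -0.1, 0.9]
opening: 0.0004
```

```bash
cat > look.py <<'E'
import sys
from h import *
from cell import status,eyes
tag,col=sys.argv[1:3]
s=status.observe();print(s["time"],s["tool_pos"],s["tool_rot"],s["contact_force"])
c=eyes.read_camera("wrist");cv2.imwrite(f"pics/{tag}w.png",c["img"][:,:,::-1])
Tt=np.eye(4);Tt[:3,:3]=Ro.from_euler("xyz",s["tool_rot"]).as_matrix();Tt[:3,3]=s["tool_pos"]
c["T"]=Tt@c["tool_from_camera"];np.savez(f"{tag}w.npz",**c)
P=cloud(c);Q=P[mask(c,col)];Q=Q[(Q[:,2]>.038)&(Q[:,2]<.06)]
if len(Q)>20: print("wrist",col,cv2.minAreaRect(Q[:,:2].astype(np.float32)*1000))
c=eyes.read_camera("scene");cv2.imwrite(f"pics/{tag}s.png",cv2.resize(c["img"][150:340,160:440,::-1],None,fx=2.8,fy=2.8,interpolation=cv2.INTER_CUBIC));np.savez(f"{tag}s.npz",**c)
E
python3 look.py a yellow; python3 - <<'E'
from h import *
print(sh([.55,-.05,.18],-.105))
print(sh([.635,-.1815,.15],-.105))
E
```

```text
5.2333 [0.54268778 0.20984769 0.16300637] [-3.13756631 -0.01035308 -0.12319688] [ 0.84866771 -0.05849395  0.87927327]
wrist yellow ((588.0086669921875, 206.03799438476562), (119.30783081054688, 8.207650184631348), 83.44779968261719)
(array([ 0.0416,  0.2561, -0.0217]), array([-0.0013, -0.003 , -0.0182]))
(array([0.142 , 0.3762, 0.0084]), array([-0.0013, -0.003 , -0.0182]))
```

View pics/as.png

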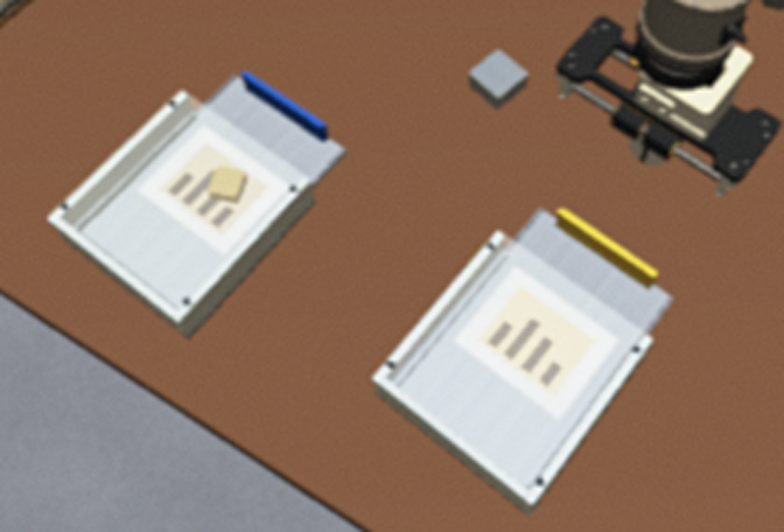

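View pics/aw.png

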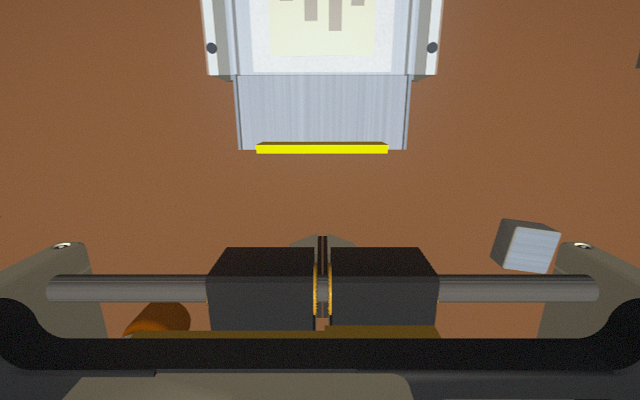

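The tray pictures show the yellow lip moved in to (605,245) in the crop; blue is unchanged with the weight at (228,183). I'll check the lip-to-case distance in the wrist view.

```bash
python3 - <<'E'
from h import *
c=dict(np.load("aw.npz"))
a=plane(c,207,74,.054);b=plane(c,437,75,.054);print(a,b,np.linalg.norm(a-b))
n=np.array([np.cos(np.radians(-6.7)),np.sin(np.radians(-6.7))]);L=np.array([.588,.206])
print((a[:2]-L)@n,(b[:2]-L)@n)
E
```

```text
[0.66071932 0.29249117 0.054     ] [0.63668904 0.10453892 0.054     ] 0.18948219624386167
0.06213170356218642 0.06019406231629179
```

Lip to case is about 61 mm (62 expected), so yellow is home. Next, go above the area in front of the blue lip.

```bash
python3 - <<'E'
from h import *
print(sh([.58,-.177,.16],-.105))
E
```

```text
(array([ 0.0869,  0.3785, -0.0017]), array([-0.0013, -0.003 , -0.0182]))
```

Call:
{"name": "jog_arm", "arguments": {
  "series": [
    [-1, [0.087, 0.3785, -0.002], [0, -0.001, -0.018]],
    [-1, [0.087, 0.3785, -0.002], [0, -0.001, -0.018]],
    [-1, [0.087, 0.3785, -0.002], [0, -0.001, -0.018]],
    [-1, [0.087, 0.3785, -0.002], [0, -0.001, -0.018]],
    [-1, [0.087, 0.3785, -0.002], [0, -0.001, -0.018]],
    [-1, [0.087, 0.3785, -0.002], [0, -0.001, -0.018]],
    [-1, [0.087, 0.3785, -0.002], [0, -0.001, -0.018]],
    [-1, [0.087, 0.3785, -0.002], [0, -0.001, -0.018]],
    [-1, [0.087, 0.3785, -0.002], [0, -0.001, -0.018]],
    [-1, [0.087, 0.3785, -0.002], [0, -0.001, -0.018]],
    [-1, [0.087, 0.3785, -0.002], [0, -0.001, -0.018]],
    [-1, [0.087, 0.3785, -0.002], [0, -0.001, -0.018]]
  ]
}}

```text
time: 6.33
tool_pos: [0.5787, -0.177, 0.1579]
tool_rot: [-3.14, 0.003, -0.107]
contact_force: [0.9, -0.6, -0.9]
opening: 0.0007
```

```bash
python3 look.py b blue
```

```text
6.3333 [ 0.57871684 -0.17702995  0.15786976] [-3.13964878  0.00330273 -0.10684709] [ 0.92245841 -0.59027316 -0.90936588]
```

View pics/bw.png

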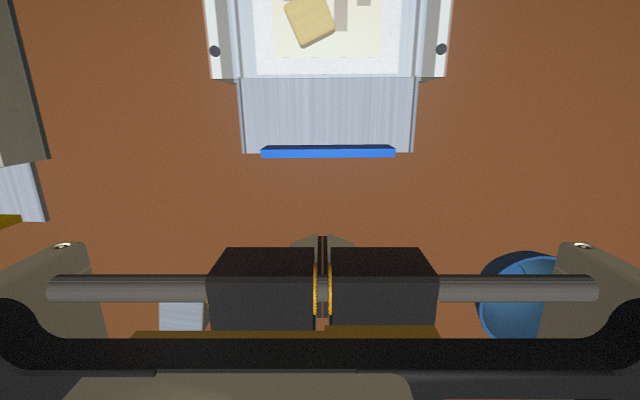

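Blue lip's bright top stripe spans (261–395, 149–157). The case front edge is at row about 77 and the weight is visible at (310,20).

```bash
python3 - <<'E'
from h import *
c=dict(np.load("bw.npz"));f=lambda u,v,z=.048:plane(c,u,v,z)[:2].round(4)
print(f(328,153),f(261,153.5),f(395,153)); a,b=f(208,77,.054),f(449,77,.054);print(a,b,np.linalg.norm(a-b))
print("weight",f(310,18,.034))
L=f(328,153);v=f(261,153.5)-f(395,153);print(np.degrees(np.arctan2(v[1],v[0]))-90)
t=np.radians(-6);n=np.array([np.cos(t),np.sin(t)]);print((a-L)@n,(b-L)@n)
T=L+.030*n; print("target",T); print(sh([*T,.10],-.105)); print(sh([*T,.026],-.105))
E
```

```text
[ 0.6188 -0.1853] [ 0.6246 -0.1263] [ 0.6125 -0.2441]
[ 0.6907 -0.0952] [ 0.67   -0.2881] 0.19400747408283012
weight [ 0.7287 -0.1817]
-5.864652504430211
0.06208810973656324 0.061665047066770395
target [ 0.64863566 -0.18843585]
(array([0.0707, 0.0059, 0.0585]), array([-0.0017,  0.0023,  0.0011]))
(array([0.0708, 0.006 , 0.1325]), array([-0.0017,  0.0023,  0.0011]))
```

Call:
{"name": "jog_arm", "arguments": {
  "series": [
    [-1, [0.035, 0.003, 0], [-0.002, 0.002, 0.001]],
    [-1, [0.07, 0.006, 0], [-0.002, 0.002, 0.001]],
    [-1, [0.07, 0.006, 0.01], [-0.002, 0.002, 0.001]],
    [-1, [0.07, 0.006, 0.03], [-0.002, 0.002, 0.001]],
    [-1, [0.07, 0.006, 0.06], [-0.002, 0.002, 0.001]],
    [-1, [0.07, 0.006, 0.085], [-0.002, 0.002, 0.001]],
    [-1, [0.07, 0.006, 0.095], [-0.002, 0.002, 0.001]],
    [-1, [0.07, 0.006, 0.095], [-0.002, 0.002, 0.001]]
  ]
}}

```text
time: 7.1
tool_pos: [0.6466, -0.1878, 0.0614]
tool_rot: [-3.141, 0.005, -0.104]
contact_force: [0.1, 0.0, 0.5]
opening: 0.0006
```

```bash
python3 look.py c blue; python3 - <<'E'
from h import *
print(sh([.6486,-.1884,.026],-.105))
E
```

```text
7.1 [ 0.6465688  -0.18778912  0.06136544] [-3.14102052  0.00474594 -0.10405581] [0.12235086 0.0156781  0.48021537]
(array([-0.0005, -0.001 ,  0.0395]), array([ 0.0016, -0.0023,  0.0002]))
```

View pics/cs.png

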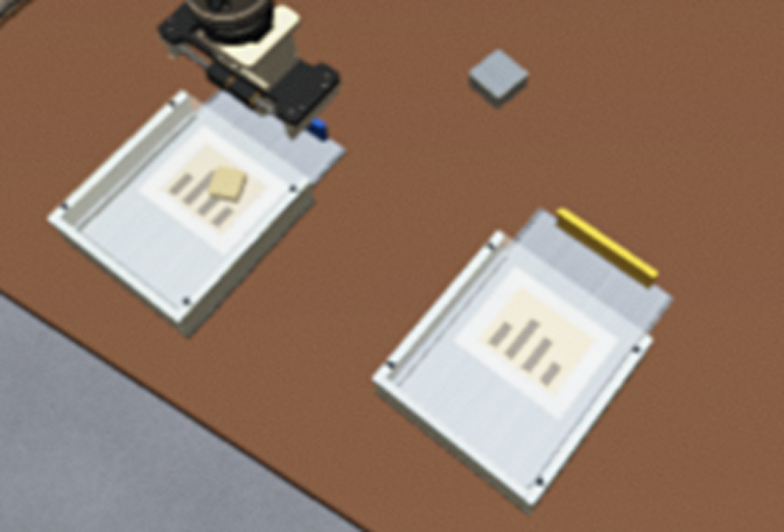

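The fingers hang over the bare floor between the blue lip and the case, and the weight is undisturbed. I'll descend, then approach slowly.

Call:
{"name": "jog_arm", "arguments": {
  "series": [
    [-1, [0, 0, 0.01], [0.001, -0.003, 0]],
    [-1, [0, 0, 0.02], [0.001, -0.003, 0]],
    [-1, [0, 0, 0.03], [0.001, -0.003, 0]],
    [-1, [0, 0, 0.035], [0.001, -0.003, 0]],
    [-1, [0, 0, 0.035], [0.001, -0.003, 0]],
    [-1, [0, 0, 0.035], [0.001, -0.003, 0]]
  ]
}}

```text
time: 7.7
tool_pos: [0.6482, -0.1903, 0.029]
tool_rot: [3.141, 0.002, -0.106]
contact_force: [-0.0, -0.1, 0.3]
opening: 0.0006
```

Call:
{"name": "jog_arm", "arguments": {
  "series": [
    [-1, [-0.001, 0, 0], [0, 0, 0]],
    [-1, [-0.003, 0, 0], [0, 0, 0]],
    [-1, [-0.005, 0, 0], [0, 0, 0]],
    [-1, [-0.007, 0, 0], [0, 0, 0]],
    [-1, [-0.009, 0, 0], [0, 0, 0]],
    [-1, [-0.011, 0, 0], [0, 0, 0]],
    [-1, [-0.0125, 0, 0], [0, 0, 0]],
    [-1, [-0.014, 0, 0], [0, 0, 0]],
    [-1, [-0.0155, 0, 0], [0, 0, 0]],
    [-1, [-0.017, 0, 0], [0, 0, 0]],
    [-1, [-0.0185, 0, 0], [0, 0, 0]],
    [-1, [-0.02, 0, 0], [0, 0, 0]]
  ]
}}

```text
time: 8.7
tool_pos: [0.6288, -0.1882, 0.0297]
tool_rot: [3.141, 0.001, -0.106]
contact_force: [2.3, -0.3, -0.9]
opening: 0.0004
```

Contact behind the lip is about 2.3 N. I'll draw smoothly.

Call:
{"name": "jog_arm", "arguments": {
  "series": [
    [-1, [-0.0015, 0, 0], [0, 0, 0]],
    [-1, [-0.0035, 0, 0], [0, 0, 0]],
    [-1, [-0.006, 0, 0], [0, 0, 0]],
    [-1, [-0.0085, 0, 0], [0, 0, 0]],
    [-1, [-0.011, 0, 0], [0, 0, 0]],
    [-1, [-0.0135, 0, 0], [0, 0, 0]],
    [-1, [-0.016, 0, 0], [0, 0, 0]],
    [-1, [-0.0185, 0, 0], [0, 0, 0]],
    [-1, [-0.021, 0, 0], [0, 0, 0]],
    [-1, [-0.0235, 0, 0], [0, 0, 0]],
    [-1, [-0.026, 0, 0], [0, 0, 0]],
    [-1, [-0.0285, 0, 0], [0, 0, 0]]
  ]
}}

```text
time: 9.7
tool_pos: [0.6, -0.1852, 0.0297]
tool_rot: [3.141, 0.001, -0.106]
contact_force: [1.9, -1.9, -0.0]
opening: 0.0006
```

```bash
python3 look.py d blue
```

```text
9.7 [ 0.60003117 -0.18519797  0.02967603] [ 3.14102264e+00  1.46546513e-03 -1.05943801e-01] [ 1.93661834 -1.85778816 -0.01256854]
```

View pics/ds.png

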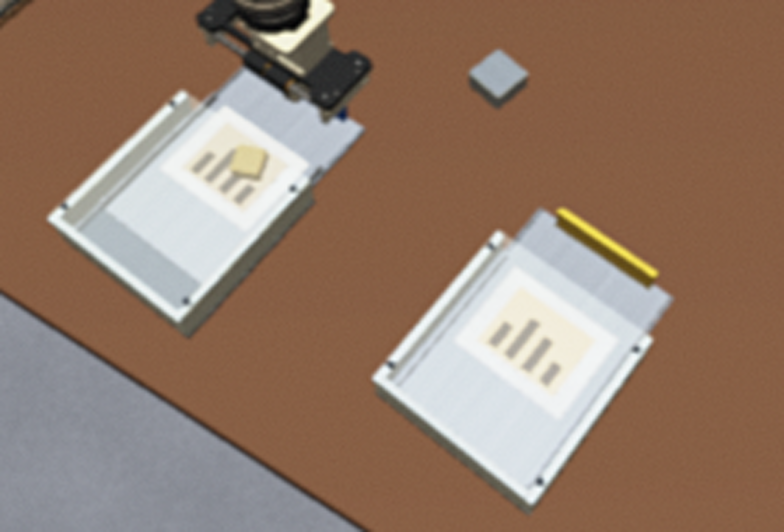

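The tray is following and the weight is riding on the print at (248,161), same place relative to the print. Continuing.

Call:
{"name": "jog_arm", "arguments": {
  "series": [
    [-1, [-0.0015, 0, 0], [0, 0, 0]],
    [-1, [-0.0035, 0, 0], [0, 0, 0]],
    [-1, [-0.006, 0, 0], [0, 0, 0]],
    [-1, [-0.009, 0, 0], [0, 0, 0]],
    [-1, [-0.012, 0, 0], [0, 0, 0]],
    [-1, [-0.015, 0, 0], [0, 0, 0]],
    [-1, [-0.018, 0, 0], [0, 0, 0]],
    [-1, [-0.021, 0, 0], [0, 0, 0]],
    [-1, [-0.024, 0, 0], [0, 0, 0]],
    [-1, [-0.027, 0, 0], [0, 0, 0]],
    [-1, [-0.03, 0, 0], [0, 0, 0]],
    [-1, [-0.033, 0, 0], [0, 0, 0]]
  ]
}}

```text
time: 10.8
tool_pos: [0.5671, -0.1816, 0.0297]
tool_rot: [3.141, 0.002, -0.106]
contact_force: [2.1, 0.8, -1.5]
opening: 0.0007
```

Call:
{"name": "jog_arm", "arguments": {
  "series": [
    [-1, [-0.003, 0, 0], [0, 0, 0]],
    [-1, [-0.006, 0, 0], [0, 0, 0]],
    [-1, [-0.009, 0, 0], [0, 0, 0]],
    [-1, [-0.012, 0, 0], [0, 0, 0]],
    [-1, [-0.015, 0, 0], [0, 0, 0]],
    [-1, [-0.018, 0, 0], [0, 0, 0]],
    [-1, [-0.021, 0, 0], [0, 0, 0]],
    [-1, [-0.024, 0, 0], [0, 0, 0]],
    [-1, [-0.027, 0, 0], [0, 0, 0]],
    [-1, [-0.03, 0, 0], [0, 0, 0]],
    [-1, [-0.033, 0, 0], [0, 0, 0]],
    [-1, [-0.036, 0, 0], [0, 0, 0]]
  ]
}}

```text
time: 11.8
tool_pos: [0.5314, -0.1779, 0.0298]
tool_rot: [3.141, 0.001, -0.106]
contact_force: [2.3, -1.4, -0.5]
opening: 0.0006
```

Call:
{"name": "jog_arm", "arguments": {
  "series": [
    [-1, [-0.0025, 0, 0], [0, 0, 0]],
    [-1, [-0.005, 0, 0], [0, 0, 0]],
    [-1, [-0.0075, 0, 0], [0, 0, 0]],
    [-1, [-0.01, 0, 0], [0, 0, 0]],
    [-1, [-0.012, 0, 0], [0, 0, 0]],
    [-1, [-0.014, 0, 0], [0, 0, 0]],
    [-1, [-0.016, 0, 0], [0, 0, 0]],
    [-1, [-0.018, 0, 0], [0, 0, 0]],
    [-1, [-0.02, 0, 0], [0, 0, 0]]
  ]
}}

```text
time: 12.55
tool_pos: [0.5116, -0.1757, 0.0298]
tool_rot: [3.141, 0.001, -0.106]
contact_force: [1.9, -1.2, -0.4]
opening: 0.0006
```

Nearly at the stop, which I expect near x = 0.503. Creeping in now.

Call:
{"name": "jog_arm", "arguments": {
  "series": [
    [-1, [-0.0015, 0, 0], [0, 0, 0]],
    [-1, [-0.003, 0, 0], [0, 0, 0]],
    [-1, [-0.0045, 0, 0], [0, 0, 0]],
    [-1, [-0.006, 0, 0], [0, 0, 0]]
  ]
}}

```text
time: 12.88
tool_pos: [0.5057, -0.1751, 0.0298]
tool_rot: [3.141, 0.002, -0.106]
contact_force: [2.2, -2.0, -0.2]
opening: 0.0005
```

Call:
{"name": "jog_arm", "arguments": {
  "series": [
    [-1, [-0.0012, 0, 0], [0, 0, 0]],
    [-1, [-0.0024, 0, 0], [0, 0, 0]],
    [-1, [-0.0036, 0, 0], [0, 0, 0]]
  ]
}}

```text
time: 13.13
tool_pos: [0.5043, -0.175, 0.0299]
tool_rot: [3.141, -0.003, -0.107]
contact_force: [13.4, 0.6, -8.3]
opening: 0.0003
```

The force rose at a fixed position, so the stop is reached. I'll hold, ease off and lift clear.

Call:
{"name": "jog_arm", "arguments": {
  "series": [
    [-1, [0, 0, 0], [0, 0, 0]],
    [-1, [0, 0, 0], [0, 0, 0]],
    [-1, [0, 0, 0], [0, 0, 0]],
    [-1, [0.002, 0, 0], [0, 0, 0]],
    [-1, [0.004, 0, 0], [0, 0, 0]],
    [-1, [0.008, 0, 0], [0, 0, 0]],
    [-1, [0.012, 0, 0], [0, 0, 0]],
    [-1, [0.012, 0, 0], [0, 0, 0]],
    [-1, [0.012, 0, -0.02], [0, 0, 0]],
    [-1, [0.012, 0, -0.05], [0, 0, 0]],
    [-1, [0.012, 0, -0.08], [0, 0, 0]],
    [-1, [0.012, 0, -0.11], [0, 0, 0]]
  ]
}}

```text
time: 14.13
tool_pos: [0.5137, -0.1757, 0.1407]
tool_rot: [-3.141, 0.003, -0.106]
contact_force: [0.5, -0.9, 0.0]
opening: 0.0008
```

Call:
{"name": "jog_arm", "arguments": {
  "series": [
    [-1, [-0.03, 0, -0.03], [0, 0, 0]],
    [-1, [-0.06, 0, -0.05], [0, 0, 0]],
    [-1, [-0.075, 0, -0.06], [0, 0, 0]],
    [-1, [-0.075, 0, -0.06], [0, 0, 0]],
    [-1, [-0.075, 0, -0.06], [0, 0, 0]]
  ]
}}

```text
time: 14.55
tool_pos: [0.4399, -0.1681, 0.2005]
tool_rot: [3.141, -0.0, -0.107]
contact_force: [0.2, -0.3, -0.9]
opening: 0.001
```

```bash
python3 look.py e blue; python3 - <<'E'
from h import *
c=dict(np.load("es.npz"));P=cloud(c)
for n,(u,v,r) in dict(block=(338,178,14),bowl=(245,126,20),jar=(473,220,18)).items():
    Q=P[v-r:v+r,u-r:u+r].reshape(-1,3);Q=Q[(Q[:,2]>.012)&(Q[:,2]<.12)]
    print(n,Q.min(0).round(3),Q.max(0).round(3))
E
```

```text
14.55 [ 0.43987382 -0.16814712  0.20053556] [ 3.14054084e+00 -1.63899251e-04 -1.06699366e-01] [ 0.20935118 -0.2646034  -0.88297149]
block [ 0.427 -0.029  0.012] [0.483 0.028 0.034]
bowl [ 0.392 -0.431  0.012] [ 0.502 -0.321  0.057]
jar [0.374 0.395 0.012] [0.43  0.454 0.079]
```

View pics/es.png

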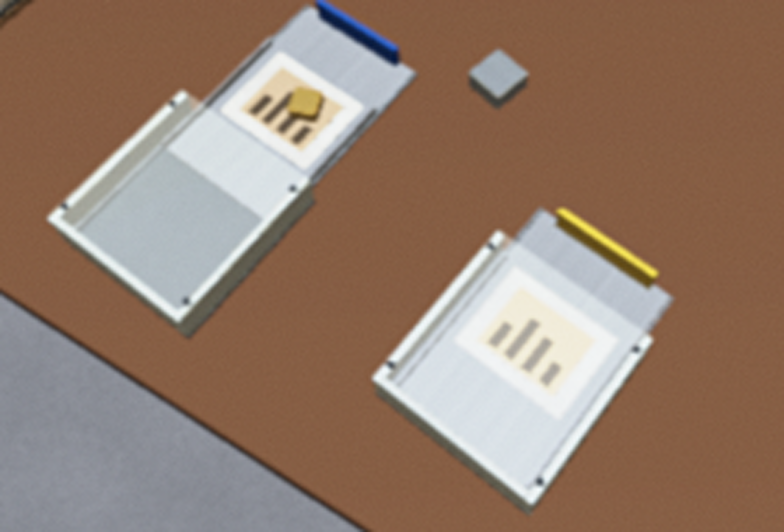

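View pics/ew.png

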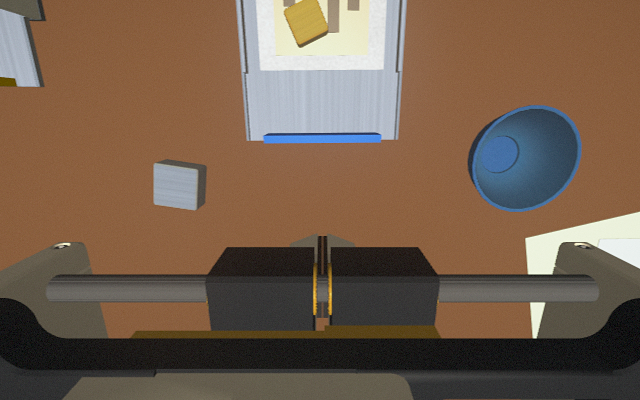

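Blue is out with the weight on the print (crop (305,102)), yellow is home, and the bystanders are where they were. One numeric check before handing in.

```bash
python3 - <<'E'
from h import *
from cell import status
w=dict(np.load("ew.npz"));L=plane(w,322.5,138.5,.048)[:2];t=np.radians(-6);n=np.array([np.cos(t),np.sin(t)]);l=np.array([-n[1],n[0]])
print("lip",L,"drawn",(np.array([.6188,-.1853])-L)@n)
W=plane(w,306,20,.034)[:2];d=W-L;print("weight rel print",d@n-.121,d@l)
s=dict(np.load("es.npz"));a=plane(s,305/2.8+159.7,100/2.8+149.7,.034)[:2]-L;print("scene",a@n-.121,a@l)
print(status.observe()["contact_force"])
E
```

```text
lip [ 0.48955515 -0.17290041] drawn 0.1298329401542365
weight rel print -0.011302350687803955 0.015590328661744614
scene -0.010330184152335359 0.01765476612473228
[ 0.33239358 -0.24676379  0.01125044]
```

```bash
python3 -c "
from cell import job
print(job.hand_in())"
```

```text
the job is handed in; nothing more can be done
None
```

I pushed the yellow tray home first, then drew the blue tray out to its stop, and handed the job in at about 14.6 s. No verdict was reported. The shut fingertips did both: they pushed on the yellow lip's outer face, then pulled from behind the blue lip at about 30–36 mm/s, slowing near the stop.

Last checks before handing in:
- **Yellow tray:** the lip stood about 61 mm in front of the case after the push, against 62 mm expected when home. It had travelled about 73 mm before hitting its stop.
- **Blue tray:** drawn about 130 mm by the wrist camera. The pull force rose to about 13 N with the arm stopped, so it reached its stop.
- **Weight:** the wrist and scene cameras put it about 11 mm and 16–18 mm off the print centre, inside the 36 mm limit. It did not visibly shift during the draw, and the fingers stayed well clear of it.
- **Bowl, jar and block:** measured within about 3 mm of where they started.
- **Arm:** clear of everything, with no contact force beyond sensor noise.

None of these checks failed. The main disagreement was early on, when the side camera's estimate of the case fronts differed from the scene camera's by about 12–14 mm. I used the scene and wrist views for those instead.

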